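Mount the panel lamp on its stand

ROBOT

A 6-joint arm with a two-finger parallel gripper is mounted at the origin on the work surface. World frame = base frame: x ahead of the robot, y to its left, z up, the work surface at z = 0. Lengths are in mm, angles in degrees, forces in N, time in s.
With the tool pointing down it reaches from about 300 to 850 mm from the base axis. Payload 4.2 kg.
Tool frame: the origin (TCP) lies at the very end of the fingers, on their centre line; the grasp point (between the pads) lies 19 mm behind it; z points along the fingers, y is the line along which they close (so a half turn about z gives the same grasp; the last joint's range is limited). The gripper opens to 91 mm and grips with 3 to 60 N. Pads are 32 mm wide; open, the fingers measure 118 mm over their backs; the gripper's body (76 mm by 178 mm) begins 60 mm behind the grasp point.
Start: joints at [-75.401, 18.312, 89.639, -0, 72.044, -1.146], TCP at [156.032, -553.445, 175.776] pointing down, gripper open.
Joint ranges: [-177.97, 177.97], [-48.28, 115.42], [12.27, 149.76], [-77.06, 257.06], [2.81, 150.46], [-146.56, 146.56]. Speed limits (degrees/s): [147.25, 147.25, 180, 180, 180, 180].

INTERFACE

Orientations are given as [roll, pitch, yaw] about the fixed x, y, z axes, in that order (R = Rz(yaw) Ry(pitch) Rx(roll)).
In Python, from workcell import env, eyes gives the robot as it stands.
- The arm moves only by the tool send_rows, never from a script. Its argument "targets" is text: rows parted by semicolons, each of 7 numbers parted by spaces: the shift along the tool's x, y, z in m, then the turn, a rotation vector about the tool's x, y, z in degrees, then the opening in per cent of the stroke, from 0 (shut) to 100 (fully open). A call has 1 to 12 rows; each row is the pose to reach, as a shift and turn from the pose commanded when the call began, along the tool's axes at that moment; what a row does not reach only later rows make up. A row lasts 1/12 s, in which the tool goes at most 41.7 mm and 7.16 degrees, less where a joint would pass 70% of its speed; a pose out of reach is approached as far as the arm can. A call with a gripper value outside its range is refused whole. The fingers move at their own pace and stop on an object; "grip_force" is the grip in N (left out, the last holds). Time passes only in rows, so rows that repeat a pose let the fingers close. It gives the time, the measured TCP pose, the force, the opening and the grip force at its end, in the units of the state.
- env.state(): the state, without advancing time (a new reading comes with each control period).
- eyes.grab_frame(name): name is "scene" or "side" or "wrist"; returns a dict with "image" (480x640x3 uint8, blue, green, red), "fovy" (degrees; the focal length in pixels is half the picture's height over the tangent of half this angle, whatever the lens; pixels are square), "cx", "cy" (the principal point, pixels), "D" ([k1, k2, p1, p2, k3] as OpenCV has them; the pictures are not rectified), "eye" and "attitude" of the camera in the world. Camera axes: x right, y up, looking along -z (the intrinsics and any distortion apply to the point x, -y, -z); pixel columns grow to the right and rows downward; lengths in mm; the calibration is good to about 2 mm. A picture is of the moment at which its call begins. There is no depth.
- env.job_done(): hands the job in; it is judged then, once.
The state is a dict: "time_s": time; "qpos": joint angles; "qvel": joint speeds; "effort": joint torques, N m; "ee_pos": TCP position; "ee_rot": TCP orientation; "force": force on the tool from outside, world axes, zero at the start; "torque": the same for the moment, N m; "gripper_width": finger opening in mm; "gripper_force": force on a finger pad.
Only numpy, scipy, OpenCV 4.12 (cv2) and the standard library are available. Lean on these libraries where they do the work, as an engineer would, in place of code of your own. Each camera call takes 0.05 s, during which the arm holds its last target. There are 200 camera calls.

TASK

Lift the small panel lamp out of the wooden parking block and set its stud into the tight socket of the lamp stand: lean the lamp over by roughly 20 degrees, put the low edge of the stud into the socket first, then straighten it there and slide it down gently until it is fully home with its shoulder on the socket. Let go of it, use only light force, and leave the can, the jar, the pot and the brush where they are.

Things in the scene. Friction and masses are not known exactly. Their poses are not given: they have to be found in the camera images.
- lamp_center (a point): Loose LED panel lamp, about 0.3 kg, upright. This point is the centre of its flat panel: 90 mm wide (own x), 16 thick (own y), 44 high (own z, up). Under it a round shoulder, 34 diameter, 5 high, then a round steel stud, 20 diameter, 32 long. Panel's lower edge 22 below this point, shoulder's underside 27 below, stud's foot 59 below. Grip it here from above, across the thickness.
- lamp_foot (a point): The centre of the flat foot of the lamp's stud, on its axis, 59 mm under lamp_center; z runs up the stud. The foot's edge has a 1 mm chamfer. A grip of about 50 N, at lamp_center or up to 3 mm above it, holds the lamp steadily; the hold gives a little under side loads of several newtons, so the lamp can shift or turn slightly between the fingers when the stud is pushed.
- rack: Fixed wooden parking block, 90 x 90 x 50 mm high, origin at the centre of its underside. The lamp's stud stands loosely in its central 28 mm hole (clear through), the shoulder resting on the top; lift it straight up by more than 32 mm to clear it.
- stand: Fixed lamp-stand foot: cast disc, 150 mm diameter, 12 thick, origin under its centre, z up. On it a square receiver block, 60 x 60, sides along the stand's x and y, flat top 60 above the origin. It is firmly bolted and does not move, but sits off the disc's centre by an amount that differs each time (see stand_top). Lamp and stand must not press on each other with more than 40 N.
- stand_top (a point): The point on the disc's axis at the height of the receiver's flat top (60 mm above the stand's origin). In the middle of the receiver is a vertical round blind bore, 21 mm diameter, 38 deep, sharp-edged, its mouth at this height. Its centre lies up to 5 mm from this point along each of the stand's x and y; no reading tells how much.
- can: Bystander: paint can, 106 diameter, 120 high, origin under its centre.
- jar: Bystander: glass paint jar, 56 diameter, 75 high, origin under its centre.
- pot: Bystander: small ink pot, 44 diameter, 45 high, origin under its centre.
- brush: Bystander: paint brush, 200 long, lying on the table beyond the work.
There are look-alikes about, which are no part of the job. Leave any blue look-alike of the part that bears lamp_center alone. Leave any white look-alike of the stand alone.

How it is judged (in metres and radians):
On the way, in this order (a step that is already met when the one before it is completed fails the run):
1. the stud's foot enters the bore while the lamp leans: centre of the foot below the mouth of the bore, with a lean of more than 9 degrees (z of lamp_foot in the frame of stand_top below 0 m and horizontal distance between lamp_foot and stand_top below 0.016 m and angle between lamp_foot's own z axis and vertical above 0.16 rad), for 0.1 s.
2. the lamp is straightened and the stud goes down the bore: foot more than 10 mm deep, lean under 5 degrees (z of lamp_foot in the frame of stand_top below -0.01 m and horizontal distance between lamp_foot and stand_top below 0.012 m and angle between lamp_foot's own z axis and vertical below 0.087 rad), for 0.1 s.
At the end, for the whole second after the job is handed in: The lamp stands released and at rest in the stand's bore, upright within 3 degrees, its stud at least 30 of its 32 mm down, so that the shoulder sits on the receiver (z of lamp_foot in the frame of stand_top below -0.03 m and horizontal distance between lamp_foot and stand_top below 0.01 m and angle between the z axis of lamp_foot and the z axis of stand, either way round below 0.05 rad and linear speed of lamp below 0.01 m/s); the robot touches nothing.
It fails at once if lamp and stand press on each other with more than 40 N (contact force between lamp and stand above 40 N).
It fails at once if a bystander is moved by more than 20 mm (distance of any of can, jar, pot, brush from where it was at the start of the episode above 0.02 m).
It also fails if it takes over 72 s, if anything falls off the work surface, if the arm or the gripper's body presses on something with over 40 N, if the wrist force passes 120 N, or if a joint passes its speed limit or range.

## Working session

There is one attempt and no reset: what is moved stays moved. The work goes in short steps, Python scripts to look and compute and a tool call to move; the robot and the scene stay as the last step left them, time stands still between calls to the robot, and variables do not carry over. Pictures are saved under pics/ and viewed, at most 10 in all, crops included, and the job is handed in when it is done.

Besides the shell and the picture viewer there is one more tool, called after "Call:" as a command line: name --argument value ..., lists and objects as JSON in quotes. send_rows: Moves the arm, as the interface text tells. Its arguments: {"type":"object","properties":{"targets":{"type":"string"},"grip_force":{"type":"number"}},"required":["targets"]}

```bash
mkdir -p pics; ls
python3 - <<'E'
from workcell import env, eyes
import cv2,pickle
s=env.state();print(s)
for n in("scene","side","wrist"):
    f=eyes.grab_frame(n);cv2.imwrite(f"pics/{n}0.png",f["image"]);pickle.dump(f,open(f"pics/{n}0.pkl","wb"))
    print(n,{k:v for k,v in f.items() if k!="image"})
E
```

```text
pics
{'time_s': 0.0, 'qpos': array([-7.54005976e+01,  1.83515864e+01,  8.97054573e+01,  2.18793999e-04,
        7.20428098e+01, -1.14451490e+00]), 'qvel': array([ 0.00587239, -0.0502435 ,  0.04229656, -0.03711118, -0.08758314,
       -0.0035542 ]), 'effort': array([-1.88411213e-03, -4.12468386e+01, -2.31975675e+01,  7.25331274e-02,
        4.55052929e-02, -1.22748579e-04]), 'ee_pos': array([ 155.89418343, -552.88300151,  174.9273063 ]), 'ee_rot': array([-1.79900171e+02, -2.20246999e-03,  1.57438477e+01]), 'force': array([-0.46401757, -0.04430268,  0.42456271]), 'torque': array([-0.02135341,  0.00135629, -0.01360365]), 'gripper_force': 0.0, 'gripper_width': 91.20374084400001}
scene {'fovy': 57.34188257068632, 'cx': 325.5250407773205, 'cy': 237.85105577383032, 'D': array([-0.03576646,  0.        ,  0.        ,  0.        ,  0.        ]), 'eye': array([1175.05727579,  245.93756639,  643.26324615]), 'attitude': array([ 50.48748415,   0.95710406, 109.60475612])}
side {'fovy': 45.50935380402416, 'cx': 310.7723024903777, 'cy': 239.51672974048103, 'D': array([-0.0283674,  0.       ,  0.       ,  0.       ,  0.       ]), 'eye': array([-231.09941454,  683.30492226,  829.73698988]), 'attitude': array([  52.78863021,    0.32445237, -134.45603775])}
wrist {'fovy': 62.92134749037524, 'cx': 321.48944521541057, 'cy': 239.7608015545498, 'D': array([0.02387716, 0.        , 0.        , 0.        , 0.        ]), 'eye': array([ 226.11998234, -532.8620232 ,  384.65031904]), 'attitude': array([-15.13288616,   0.13313486, -74.22778971])}
```

View pics/scene0.png

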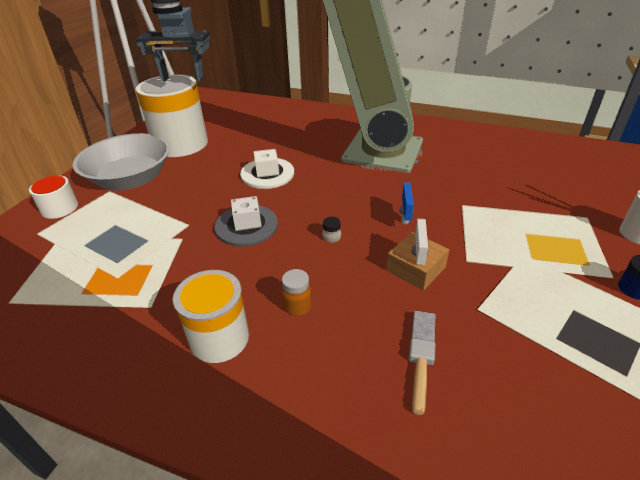

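View pics/side0.png

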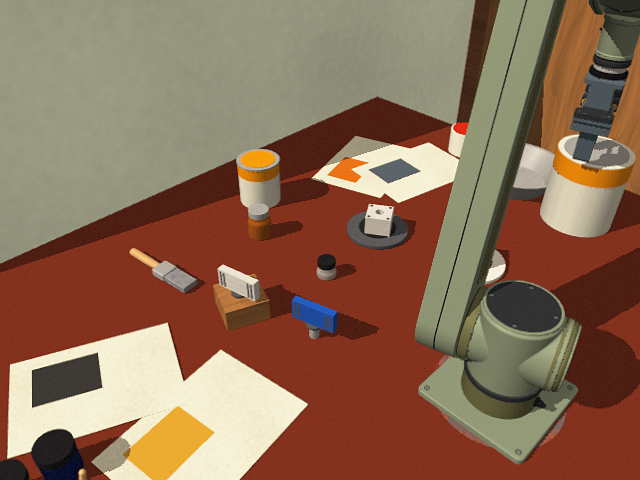

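Candidates. For the lamp, I choose the grey one in the wooden block at scene (421,241), side (239,283); the blue one at scene (407,202), side (314,314) is the look-alike. For the stand, I choose the dark disc at scene (246,218), side (378,222); the white disc at scene (267,168) is the look-alike. Next is one close crop sheet of both choices.

```bash
cat > h.py <<'E'
import numpy as np,cv2,pickle
from scipy.spatial.transform import Rotation as Ro
def cam(f):
    fl=240/np.tan(np.radians(f["fovy"]/2));K=np.array([[fl,0,f["cx"]],[0,fl,f["cy"]],[0,0,1]])
    R=Ro.from_euler("xyz",f["attitude"],degrees=True).as_matrix()
    return K,f["D"],R@np.diag([1,-1,-1]),f["eye"]
def ray(f,uv):
    K,D,R,e=cam(f);p=cv2.undistortPoints(np.array([[uv]],float),K,D)[0,0]
    d=R@np.array([p[0],p[1],1]);return e,d/np.linalg.norm(d)
def atz(f,uv,z):
    e,d=ray(f,uv);return e+d*(z-e[2])/d[2]
def tri(obs):
    A=np.zeros((3,3));b=np.zeros(3);rs=[ray(f,u) for f,u in obs]
    for e,d in rs: P=np.eye(3)-np.outer(d,d);A+=P;b+=P@e
    x=np.linalg.solve(A,b);return x,[np.linalg.norm(np.cross(x-e,d)) for e,d in rs]
def proj(f,X):
    K,D,R,e=cam(f);r,_=cv2.Rodrigues(R.T);return cv2.projectPoints(np.array(X,float).reshape(-1,3),r,-R.T@e,K,D)[0][:,0]
def crop(img,x0,y0,w,h,s):
    return cv2.resize(img[y0:y0+h,x0:x0+w],None,fx=s,fy=s,interpolation=cv2.INTER_CUBIC)
L=lambda n:pickle.load(open(f"pics/{n}.pkl","rb"))
E
python3 - <<'E'
from h import *
a=L("scene0");b=L("side0")
T=[crop(a["image"],380,210,80,60,5),crop(a["image"],206,185,80,60,5),crop(b["image"],200,258,80,60,5),crop(b["image"],338,190,80,60,5)]
cv2.imwrite("pics/c1.png",np.vstack([np.hstack(T[:2]),np.hstack(T[2:])]))
E
```

```text
(no output)
```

View pics/c1.png

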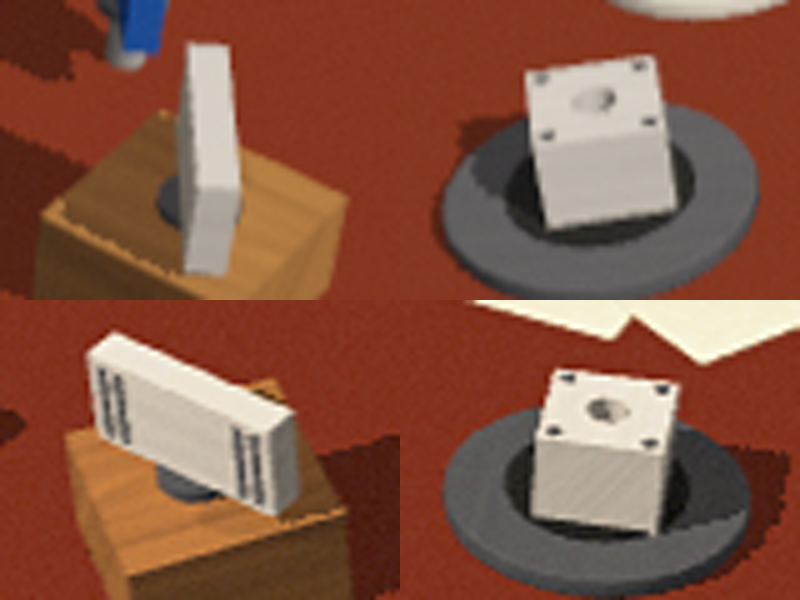

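The crops confirm the choice. The grey lamp stands in the wooden block: top-face corners at scene crop (190,44),(227,46),(240,185),(203,189) and side crop (113,333),(88,352),(294,408),(275,425). The stand is the dark disc with the white receiver, bore at scene crop (594,100) and side crop (608,410).

Run:
```python
from h import *
np.set_printoptions(precision=1,suppress=True)
a=L("scene0");b=L("side0")
S=lambda x0,y0,p:((p[0]+.5)/5-.5+x0,(p[1]+.5)/5-.5+y0)
la=[S(380,210,p) for p in[(190,44),(227,46),(240,185),(203,189)]]
lb=[S(200,258,(p[0],p[1]-300)) for p in[(275,425),(294,408),(113,333),(88,352)]]
for f,l in((a,la),(b,lb)):
    P=np.array([atz(f,u,99) for u in l]);print(P[:,:2],P.mean(0))
for k in([0,1,2,3],[2,3,0,1]): print([tri([(a,la[i]),(b,lb[k[i]])]) for i in range(4)])
ra=[S(206,185,(p[0]-400,p[1])) for p in[(527,72),(653,56),(668,126),(537,145),(594,100)]]
rb=[S(338,190,(p[0]-400,p[1]-300)) for p in[(553,371),(680,383),(662,452),(538,437),(608,410)]]
for f,l in((a,ra),(b,rb)):
    P=np.array([atz(f,u,60) for u in l]);print(P[:,:2],P[:4].mean(0))
print(tri([(a,ra[4]),(b,rb[4])]))
# disc centre from ellipse extremes at z=12
for f,x0,y0,w in((a,206,185,[(443,200),(758,180)]),(b,338,190,[(443,490),(750,490)])):
    print([atz(f,S(x0,y0,(p[0]-400,p[1]-(300 if f is b else 0))),10) for p in w])
```

```text
[[437.5 174.1]
 [434.  188.7]
 [519.6 208.3]
 [526.4 195.4]] [479.4 191.6  99. ]
[[437.1 184.8]
 [439.6 173.2]
 [525.5 195.2]
 [523.1 209.5]] [481.3 190.7  99. ]
[(array([439.2, 178.4,  97.6]), [np.float64(4.7082774316779), np.float64(4.708277431677747)]), (array([434.8, 183.4, 103.2]), [np.float64(6.23418679205552), np.float64(6.234186792055418)]), (array([520.8, 203.7, 102.9]), [np.float64(5.204242051389061), np.float64(5.204242051389068)]), (array([526.9, 200.8,  96.1]), [np.float64(6.013413221736444), np.float64(6.013413221736518)])]
[(array([495.3, 195.8, 131.8]), [np.float64(18.32040584153196), np.float64(18.320405841531855)]), (array([492.3, 209.7, 132.1]), [np.float64(18.52287453744327), np.float64(18.522874537443382)]), (array([465.3, 186.7,  66.3]), [np.float64(21.096430380359216), np.float64(21.096430380359205)]), (array([469.7, 172.9,  63.9]), [np.float64(20.89579409856097), np.float64(20.89579409856094)])]
[[ 446.8 -260.7]
 [ 416.1 -209.8]
 [ 465.2 -177.5]
 [ 497.  -227.6]
 [ 457.4 -219.5]] [ 456.3 -218.9   60. ]
[[ 499.5 -222.3]
 [ 449.5 -257.7]
 [ 419.  -206.8]
 [ 467.8 -175.1]
 [ 459.1 -215.5]] [ 458.9 -215.5   60. ]
(array([ 459.4, -217.3,   60.4]), [np.float64(1.4953968226194818), np.float64(1.4953968226192516)])
[array([ 492.3, -289.4,   10. ]), array([ 430.7, -153.1,   10. ])]
[array([ 516.1, -164.2,   10. ]), array([ 410.6, -270. ,   10. ])]
```

```bash
cat >> h.py <<'E'
def go(pos,rpy=None,lean=None):
    """shift (mm) and rotvec (deg) in present tool axes to world TCP pose"""
    from workcell import env
    s=env.state();R=Ro.from_euler("xyz",s["ee_rot"],degrees=True)
    T=Ro.from_euler("xyz",rpy,degrees=True) if rpy is not None else R
    print("t",round(s["time_s"],2),"at",s["ee_pos"].round(1),s["ee_rot"].round(2),"F",s["force"].round(1),"w",round(s["gripper_width"],1))
    print("shift",R.inv().apply(np.array(pos)-s["ee_pos"]).round(2),"turn",(R.inv()*T).as_rotvec(degrees=True).round(2))
E
python3 - <<'E'
from h import *
a=L("scene0");b=L("side0")
print(atz(a,(209,292),120),atz(a,(295,281),75),atz(a,(332,224),45))
go((480.5,191,250),(180,0,14.5))
E
```

```text
[ 772.70699858 -110.10915975  120.        ] [663.07103829  -5.55546573  75.        ] [444.70148612  -9.49804812  45.        ]
t 0.15 at [ 155.9 -553.   175.1] [-179.92   -0.     15.75] F [-0.1 -0.2  0.1] w 91.1
shift [ 514.32 -628.11  -74.03] turn [-0.08 -0.    1.25]
```

Call:
send_rows --targets "0 0 -0.04 0 0 0 100;0 0 -0.075 0 0 0 100;0.514 -0.628 -0.075 0 0 1.25 100;0.514 -0.628 -0.075 0 0 1.25 100;0.514 -0.628 -0.075 0 0 1.25 100;0.514 -0.628 -0.075 0 0 1.25 100;0.514 -0.628 -0.075 0 0 1.25 100;0.514 -0.628 -0.075 0 0 1.25 100;0.514 -0.628 -0.075 0 0 1.25 100;0.514 -0.628 -0.075 0 0 1.25 100;0.514 -0.628 -0.075 0 0 1.25 100;0.514 -0.628 -0.075 0 0 1.25 100"

```text
time_s: 1.15
ee_pos: [322.6, -169.5, 250.7]
ee_rot: [180.0, -0.0, 14.4]
force: [0.7, -0.4, -0.6]
gripper_width: 91.2
gripper_force: 0.0
```

```bash
python3 -c "
from h import *
go((480.5,191,200),(180,0,14.5))"
```

```text
t 1.15 at [ 322.6 -169.5  250.7] [ 1.7998e+02 -2.0000e-02  1.4450e+01] F [ 0.7 -0.4 -0.6] w 91.2
shift [ 242.89 -309.73   50.73] turn [ 0.02 -0.02 -0.05]
```

Call:
send_rows --targets "0.243 -0.31 0.05 0 0 0 100;0.243 -0.31 0.05 0 0 0 100;0.243 -0.31 0.05 0 0 0 100;0.243 -0.31 0.05 0 0 0 100;0.243 -0.31 0.05 0 0 0 100;0.243 -0.31 0.05 0 0 0 100;0.243 -0.31 0.05 0 0 0 100;0.243 -0.31 0.05 0 0 0 100;0.243 -0.31 0.05 0 0 0 100;0.243 -0.31 0.05 0 0 0 100;0.243 -0.31 0.05 0 0 0 100;0.243 -0.31 0.05 0 0 0 100"

```text
time_s: 2.15
ee_pos: [479.9, 190.1, 199.8]
ee_rot: [180.0, 0.1, 14.6]
force: [-0.4, -0.0, -0.5]
gripper_width: 91.4
gripper_force: 0.0
```

```bash
python3 -c "
from h import *
from workcell import eyes
f=eyes.grab_frame('wrist');pickle.dump(f,open('pics/w1.pkl','wb'));cv2.imwrite('pics/w1.png',f['image'])
go((480.5,191,60),(180,0,14.5))
print(f['eye'],f['attitude'],proj(f,[[480.4,191.2,99]]))"
```

```text
t 2.2 at [479.7 189.2 200.2] [1.7996e+02 9.0000e-02 1.4540e+01] F [-0.3  0.1 -0.5] w 91.2
shift [  1.47  -1.62 140.2 ] turn [0.04 0.09 0.04]
[550.80570253 209.40113771 409.22452595] [-1.52640967e+01  4.52286361e-03 -7.53509446e+01] [[321.27819692 225.57242795]]
```

View pics/w1.png

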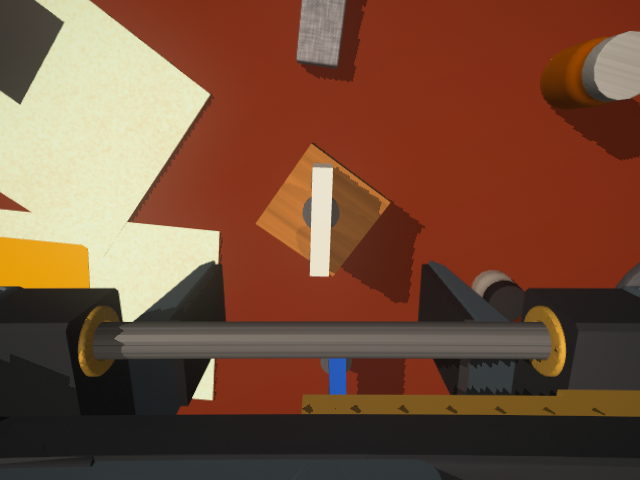

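The wrist view shows the lamp panel top between (310,276)/(328,276) and (313,168)/(332,168), between the fingers. The blue look-alike sits at (337,375), outside the fingers' reach.

```bash
python3 -c "
from h import *
f=L('w1')
for u in [(310,276),(328.5,276),(332.5,167.5),(313,167.5)]: print(atz(f,u,99).round(1))
go((480.5,191,60),(180,0,14.5))"
```

```text
[435.9 189.4  99. ]
[439.8 174.3  99. ]
[527.6 194.5  99. ]
[523.7 209.2  99. ]
t 2.2 at [479.7 189.2 200.2] [1.7996e+02 9.0000e-02 1.4540e+01] F [-0.3  0.1 -0.5] w 91.2
shift [  1.47  -1.62 140.2 ] turn [0.04 0.09 0.04]
```

Call:
send_rows --targets "0.0018 -0.0019 0.03 0 0 1.1 100;0.0018 -0.0019 0.065 0 0 1.1 100;0.0018 -0.0019 0.1 0 0 1.1 100;0.0018 -0.0019 0.125 0 0 1.1 100;0.0018 -0.0019 0.1395 0 0 1.1 100;0.0018 -0.0019 0.1395 0 0 1.1 100;0.0018 -0.0019 0.1395 0 0 1.1 100"

```text
time_s: 2.78
ee_pos: [481.2, 190.5, 61.5]
ee_rot: [180.0, 0.0, 13.3]
force: [0.8, -0.8, 0.8]
gripper_width: 91.0
gripper_force: 0.0
```

Call:
send_rows --targets "0 0 0 0 0 0 30;0 0 0 0 0 0 20;0 0 0 0 0 0 10;0 0 0 0 0 0 0;0 0 0 0 0 0 0;0 0 0 0 0 0 0;0 0 0 0 0 0 0;0 0 0 0 0 0 0;0 0 0 0 0 0 0;0 0 0 0 0 0 0" --grip_force 50

```text
time_s: 3.62
ee_pos: [481.4, 191.7, 61.1]
ee_rot: [180.0, 0.0, 13.4]
force: [-0.2, -0.3, 0.1]
gripper_width: 27.2
gripper_force: 0.0
```

Call:
send_rows --targets "0 0 0.0015 0 0 0 0;0 0 0.0015 0 0 0 0;0 0 0.0015 0 0 0 0;0 0 0.0015 0 0 0 0;0 0 0.0015 0 0 0 0;0 0 0.0015 0 0 0 0" --grip_force 50

```text
time_s: 4.12
ee_pos: [481.4, 191.7, 59.5]
ee_rot: [180.0, 0.0, 13.4]
force: [0.4, 0.3, -2.6]
gripper_width: 14.1
gripper_force: 50.0
```

Call:
send_rows --targets "0 0 -0.005 0 0 0 0;0 0 -0.02 0 0 0 0;0 0 -0.04 0 0 0 0;0 0 -0.06 0 0 0 0;0 0 -0.08 0 0 0 0;0 0 -0.1 0 0 0 0;0 0 -0.1 0 0 0 0;0 0 -0.1 0 0 0 0"

```text
time_s: 4.78
ee_pos: [481.7, 191.9, 160.3]
ee_rot: [-180.0, -0.1, 13.4]
force: [-0.0, -0.1, -3.6]
gripper_width: 14.4
gripper_force: 50.0
```

```bash
cat >> h.py <<'E'
U=None
def goal(foot,lean,yaw=13.4,d=41.5):
    R=Ro.from_euler("xyz",(180,0,yaw),degrees=True)*Ro.from_rotvec([0,lean,0],degrees=True)
    go(np.array(foot)-R.apply([0,0,d]),R.as_euler("xyz",degrees=True))
E
python3 -c "
from h import *
goal((458,-217,110),0);goal((458,-217,80),18)"
```

```text
t 4.78 at [481.7 191.9 160.3] [-1.7998e+02 -1.0000e-01  1.3400e+01] F [-0.  -0.1 -3.6] w 14.4
shift [-117.85  392.32    8.45] turn [-0.02 -0.1  -0.  ]
t 4.78 at [481.7 191.9 160.3] [-1.7998e+02 -1.0000e-01  1.3400e+01] F [-0.  -0.1 -3.6] w 14.4
shift [-130.74  392.33   40.46] turn [-1.00e-02  1.79e+01 -1.00e-02]
```

Call:
send_rows --targets "-0.003 0.01 0 0 0 0 0;-0.009 0.03 0 0 0 0 0;-0.018 0.06 0 0 0 0 0;-0.03 0.1 0 0 0 0 0;-0.042 0.14 0 0 0 0 0;-0.054 0.18 0 0 0 0 0;-0.066 0.22 0 0 0 0 0;-0.078 0.26 0 0 0 0 0;-0.09 0.3 0 0 0 0 0;-0.101 0.336 0 0 0 0 0;-0.11 0.367 0 0 0 0 0;-0.116 0.386 0 0 0 0 0"

```text
time_s: 5.78
ee_pos: [455.9, -214.1, 157.8]
ee_rot: [-180.0, 0.2, 13.2]
force: [1.2, -0.4, -3.0]
gripper_width: 14.1
gripper_force: 50.0
```

```bash
python3 -c "
from h import *
goal((458,-217,80),18)"
```

```text
t 5.78 at [ 455.9 -214.1  157.8] [-179.96    0.2    13.25] F [ 1.2 -0.4 -3. ] w 14.1
shift [-11.31   3.41  38.41] turn [-1.00e-02  1.82e+01 -1.60e-01]
```

Call:
send_rows --targets "-0.004 0.002 0.008 0 3 0 0;-0.007 0.004 0.018 0 8 0 0;-0.011 0.006 0.028 0 13 0 0;-0.0147 0.0063 0.036 0 17 0 0;-0.0147 0.0063 0.0405 0 18 0 0;-0.0147 0.0063 0.0405 0 18 0 0;-0.0147 0.0063 0.0405 0 18 0 0;-0.0147 0.0063 0.0405 0 18 0 0"

```text
time_s: 6.45
ee_pos: [445.4, -220.5, 119.1]
ee_rot: [180.0, -18.0, 13.4]
force: [0.2, -0.7, -3.0]
gripper_width: 14.0
gripper_force: 50.0
```

Run:
```python
from h import *
from workcell import eyes
for n in("scene","side"):
    f=eyes.grab_frame(n);pickle.dump(f,open(f"pics/{n}2.pkl","wb"))
goal((458,-217,80),18)
a=L("scene2");b=L("side2")
cv2.imwrite("pics/c2.png",np.hstack([crop(a["image"],208,140,80,110,5),crop(b["image"],338,140,80,110,5)]))
R=Ro.from_euler("xyz",(180,0,13.4),degrees=True)*Ro.from_rotvec([0,18,0],degrees=True)
p=np.array((458,-217,80.))
for f,x,y in((a,208,140),(b,338,140)):print((proj(f,[p,p+R.apply([9.5,0,0]),p-R.apply([9.5,0,0]),p+R.apply([0,10,-1]),p-R.apply([0,10,1])])-[x,y])*5+2)
```

```text
t 6.55 at [ 446.  -220.3  119.5] [179.95 -18.    13.47] F [ 0.7  0.6 -3. ] w 13.8
shift [-0.35 -0.44 -0.05] turn [ 0.03 -0.    0.07]
[[182.47809966 290.82863947]
 [176.61792485 296.70238724]
 [188.23694064 285.05706996]
 [161.07222884 287.71564832]
 [203.71516385 289.73121952]]
[[214.60955945 324.58695476]
 [197.82754191 313.80550691]
 [231.44157895 335.40163431]
 [224.83190729 313.10482666]
 [205.74332124 333.18715408]]
```

View pics/c2.png

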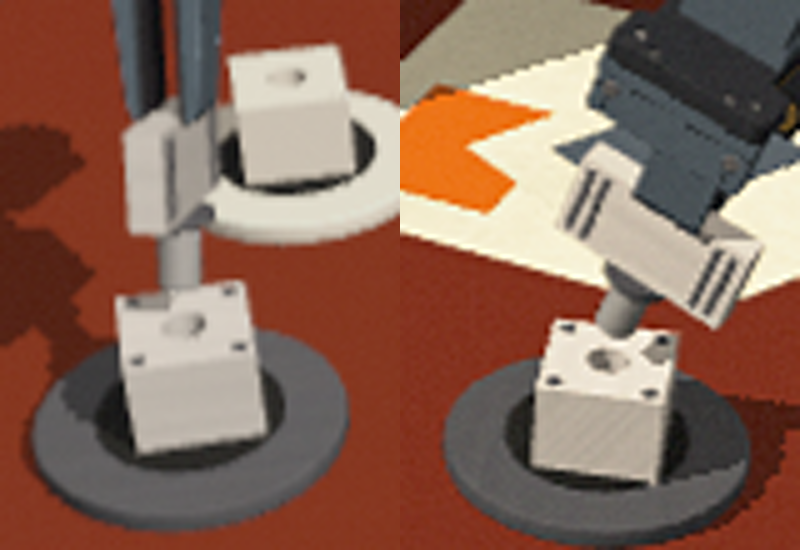

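Run:
```python
from h import *
a=L("scene2");b=L("side2")
cv2.imwrite("pics/c3.png",np.hstack([crop(a["image"],226,180,33,40,12),crop(b["image"],364,182,33,40,12)]))
R=Ro.from_euler("xyz",(180,0,13.4),degrees=True)*Ro.from_rotvec([0,18,0],degrees=True)
p=np.array((458.2,-217.3,80.))
t=np.arange(0,2*np.pi,np.pi/4)
C=np.array([[np.cos(x),np.sin(x),0] for x in t])
for f,x,y in((a,226,180),(b,364,182)):
  print((proj(f,p+R.apply(9.5*C))-[x,y]).__mul__(12).round(0).tolist());
  print("bore",((proj(f,np.array((458,-217,60))+10.5*C)-[x,y])*12).round(0).tolist())
```

```text
[[201.0, 228.0], [171.0, 222.0], [167.0, 211.0], [191.0, 202.0], [229.0, 200.0], [259.0, 205.0], [264.0, 216.0], [240.0, 225.0]]
bore [[205.0, 329.0], [247.0, 327.0], [280.0, 309.0], [283.0, 285.0], [256.0, 269.0], [215.0, 271.0], [183.0, 289.0], [179.0, 313.0]]
[[158.0, 243.0], [185.0, 235.0], [220.0, 246.0], [242.0, 271.0], [239.0, 295.0], [212.0, 304.0], [177.0, 292.0], [154.0, 267.0]]
bore [[151.0, 333.0], [138.0, 354.0], [157.0, 376.0], [196.0, 385.0], [232.0, 376.0], [244.0, 354.0], [226.0, 333.0], [187.0, 325.0]]
```

View pics/c3.png

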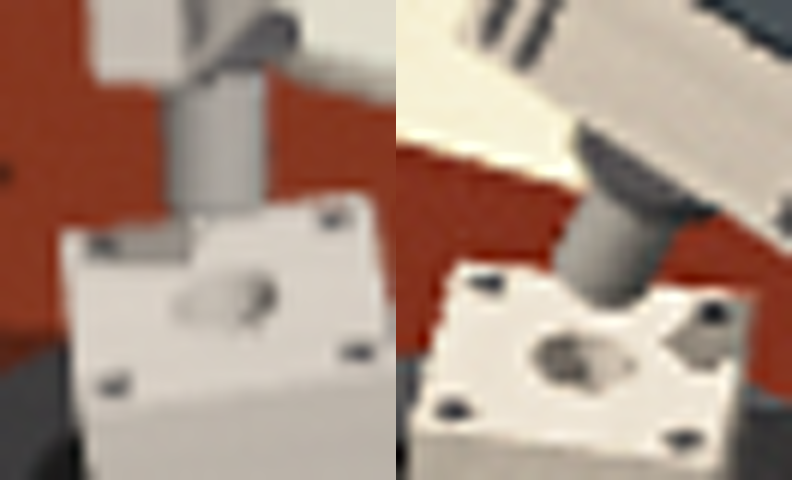

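```bash
python3 -c "
from h import *
goal((460.1,-216.7,64),18)
goal((460.1,-216.7,61),18)"
```

```text
t 6.55 at [ 446.  -220.3  119.5] [179.95 -18.    13.47] F [ 0.7  0.6 -3. ] w 13.8
shift [-3.29 -0.25 15.82] turn [ 0.03 -0.    0.07]
t 6.55 at [ 446.  -220.3  119.5] [179.95 -18.    13.47] F [ 0.7  0.6 -3. ] w 13.8
shift [-4.22 -0.25 18.67] turn [ 0.03 -0.    0.07]
```

Call:
send_rows --targets "-0.001 0 0.004 0 0 0 0;-0.002 0 0.009 0 0 0 0;-0.003 0 0.0135 0 0 0 0;-0.0033 0 0.0155 0 0 0 0;-0.0036 0 0.0165 0 0 0 0;-0.0039 0 0.0176 0 0 0 0;-0.0042 0 0.0187 0 0 0 0;-0.0042 0 0.0187 0 0 0 0;-0.0042 0 0.0187 0 0 0 0;-0.0042 0 0.0187 0 0 0 0"

```text
time_s: 7.38
ee_pos: [447.1, -219.9, 100.3]
ee_rot: [180.0, -18.0, 13.4]
force: [-0.1, 0.1, -3.8]
gripper_width: 14.1
gripper_force: 50.0
```

```bash
python3 -c "
from h import *
goal((460.1,-216.7,59.8),18)
goal((459.1,-216.9,58.8),18)
goal((458.2,-217.2,58),18)"
```

```text
t 7.38 at [ 447.1 -219.9  100.3] [179.98 -18.01  13.39] F [-0.1  0.1 -3.8] w 14.1
shift [ 0.25 -0.06  1.19] turn [ 0.02 -0.01 -0.01]
t 7.38 at [ 447.1 -219.9  100.3] [179.98 -18.01  13.39] F [-0.1  0.1 -3.8] w 14.1
shift [-1.03 -0.09  1.83] turn [ 0.02 -0.01 -0.01]
t 7.38 at [ 447.1 -219.9  100.3] [179.98 -18.01  13.39] F [-0.1  0.1 -3.8] w 14.1
shift [-2.18 -0.01  2.3 ] turn [ 0.02 -0.01 -0.01]
```

Call:
send_rows --targets "0 0 0.0004 0 0 0 0;0 0 0.0008 0 0 0 0;0.0002 0 0.0012 0 0 0 0;0.0002 0 0.0012 0 0 0 0;0.0002 0 0.0012 0 0 0 0"

```text
time_s: 7.8
ee_pos: [447.5, -219.6, 99.1]
ee_rot: [180.0, -18.0, 13.4]
force: [-0.6, -0.1, -2.9]
gripper_width: 14.0
gripper_force: 50.0
```

Call:
send_rows --targets "-0.0004 0 0.0003 0 0 0 0;-0.0008 0 0.0004 0 0 0 0;-0.0012 0 0.0006 0 0 0 0;-0.0012 0 0.0006 0 0 0 0;-0.0012 0 0.0006 0 0 0 0"

```text
time_s: 8.22
ee_pos: [446.7, -219.9, 98.2]
ee_rot: [180.0, -18.0, 13.4]
force: [-0.5, -0.8, -3.0]
gripper_width: 14.3
gripper_force: 50.0
```

Call:
send_rows --targets "-0.0003 0 0.0004 0 0 0 0;-0.0005 0 0.0008 0 0 0 0;-0.0006 0 0.0012 0 0 0 0;-0.0006 0 0.0012 0 0 0 0;-0.0006 0 0.0012 0 0 0 0"

```text
time_s: 8.63
ee_pos: [446.6, -220.0, 96.9]
ee_rot: [180.0, -18.0, 13.4]
force: [0.2, 0.1, -2.2]
gripper_width: 13.6
gripper_force: 50.0
```

Run:
```python
from h import *
from workcell import eyes,env
for n in("scene","side"):
    f=eyes.grab_frame(n);pickle.dump(f,open(f"pics/{n}3.pkl","wb"))
a=L("scene3");b=L("side3")
cv2.imwrite("pics/c4.png",np.hstack([crop(a["image"],222,160,40,60,10),crop(b["image"],360,160,40,60,10)]))
goal((458,-217,57),18)
```

```text
t 8.73 at [ 446.5 -220.    96.9] [179.98 -18.01  13.4 ] F [ 1.8  0.1 -2.9] w 14.1
shift [-1.05 -0.23  0.11] turn [ 0.02 -0.01 -0.  ]
```

View pics/c4.png

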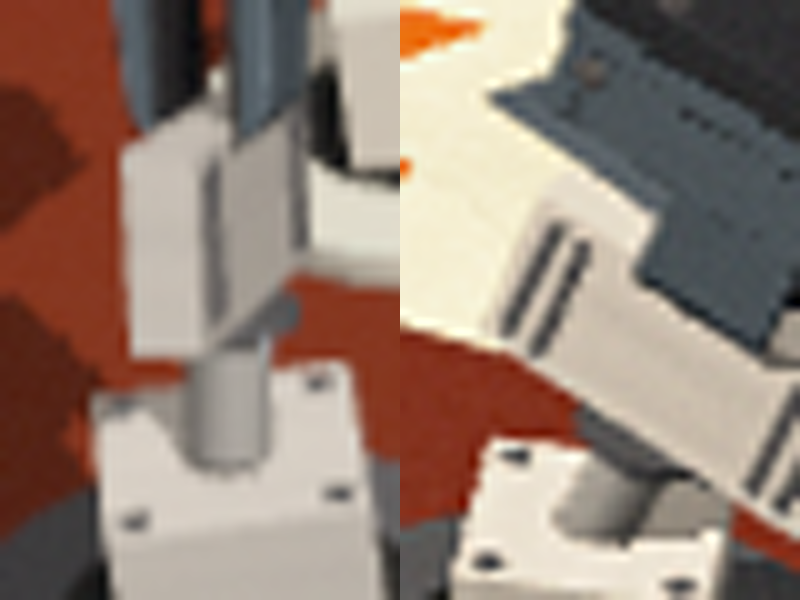

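The stud is in the bore mouth: scene foot at about (245,206), with the bore hidden behind it in both views, and the force is still light. I'll go slightly deeper with less lean, then straighten.

```bash
python3 -c "
from h import *
goal((458.9,-216.9,56.4),13)"
```

```text
t 8.73 at [ 446.5 -220.    96.9] [179.98 -18.01  13.4 ] F [ 1.8  0.1 -2.9] w 14.1
shift [ 3.24 -0.12  1.12] turn [ 0.02 -5.01 -0.01]
```

Call:
send_rows --targets "0.0007 0 0.0002 0 -1 0 0;0.0013 0 0.0004 0 -2 0 0;0.002 0 0.0007 0 -3 0 0;0.0026 -0.0001 0.0009 0 -4 0 0;0.0032 -0.0001 0.0011 0 -5 0 0;0.0032 -0.0001 0.0011 0 -5 0 0;0.0032 -0.0001 0.0011 0 -5 0 0;0.0032 -0.0001 0.0011 0 -5 0 0"

```text
time_s: 9.4
ee_pos: [449.7, -219.0, 96.7]
ee_rot: [180.0, -13.0, 13.4]
force: [0.6, 0.2, -2.3]
gripper_width: 13.9
gripper_force: 50.0
```

```bash
python3 -c "
from h import *
goal((458.9,-216.9,54.9),13)
goal((458.7,-216.9,54.5),6)"
```

```text
t 9.4 at [ 449.7 -219.    96.7] [179.99 -13.03  13.39] F [ 0.6  0.2 -2.3] w 13.9
shift [-0.17  0.11  1.38] turn [ 0.01 -0.03 -0.01]
t 9.4 at [ 449.7 -219.    96.7] [179.99 -13.03  13.39] F [ 0.6  0.2 -2.3] w 13.9
shift [4.61 0.06 2.03] turn [ 0.01 -7.03 -0.01]
```

Call:
send_rows --targets "0.0001 0 0.0005 0 0 0 0;0.0002 0 0.001 0 0 0 0;0.0003 0 0.0014 0 0 0 0;0.0003 0 0.0014 0 0 0 0;0.0003 0 0.0014 0 0 0 0"

```text
time_s: 9.82
ee_pos: [450.1, -218.9, 95.4]
ee_rot: [180.0, -13.0, 13.4]
force: [1.5, -1.1, -2.6]
gripper_width: 14.1
gripper_force: 50.0
```

```bash
python3 -c "
from h import *
goal((458.7,-216.9,54.8),6)
goal((458.2,-217.1,54.5),0)"
```

```text
t 9.82 at [ 450.1 -218.9   95.4] [180.   -13.    13.39] F [ 1.5 -1.1 -2.6] w 14.1
shift [4.5  0.03 0.35] turn [ 0.   -7.   -0.01]
t 9.82 at [ 450.1 -218.9   95.4] [180.   -13.    13.39] F [ 1.5 -1.1 -2.6] w 14.1
shift [8.2  0.11 1.28] turn [ 0.0e+00 -1.3e+01 -1.0e-02]
```

Call:
send_rows --targets "0.0009 0 0.0001 0 -1.4 0 0;0.0018 0 0.0001 0 -2.8 0 0;0.0027 0 0.0002 0 -4.2 0 0;0.0036 0 0.0003 0 -5.6 0 0;0.0045 0 0.0004 0 -7 0 0;0.0045 0 0.0004 0 -7 0 0;0.0045 0 0.0004 0 -7 0 0"

```text
time_s: 10.4
ee_pos: [454.6, -217.6, 95.8]
ee_rot: [-180.0, -6.0, 13.4]
force: [-0.3, -0.7, -2.6]
gripper_width: 13.9
gripper_force: 50.0
```

Call:
send_rows --targets "0.0008 0 0.0001 0 -1.2 0 0;0.0016 0 0.0002 0 -2.4 0 0;0.0024 0 0.0003 0 -3.6 0 0;0.0032 0 0.0004 0 -4.8 0 0;0.004 0 0.0005 0 -6 0 0;0.004 0 0.0005 0 -6 0 0;0.004 0 0.0005 0 -6 0 0"

```text
time_s: 10.98
ee_pos: [458.7, -216.7, 95.8]
ee_rot: [-180.0, 0.0, 13.4]
force: [-0.2, -0.4, -3.3]
gripper_width: 14.2
gripper_force: 50.0
```

Call:
send_rows --targets "0 0 0.001 0 0 0 0;0 0 0.002 0 0 0 0;0 0 0.003 0 0 0 0;0 0 0.004 0 0 0 0;0 0 0.004 0 0 0 0;0 0 0.004 0 0 0 0"

```text
time_s: 11.48
ee_pos: [458.3, -216.9, 91.9]
ee_rot: [-180.0, 0.0, 13.4]
force: [0.5, -0.1, -4.2]
gripper_width: 14.5
gripper_force: 50.0
```

Call:
send_rows --targets "0 0 0.001 0 0 0 0;0 0 0.002 0 0 0 0;0 0 0.003 0 0 0 0;0 0 0.004 0 0 0 0;0 0 0.005 0 0 0 0;0 0 0.006 0 0 0 0;0 0 0.007 0 0 0 0;0 0 0.007 0 0 0 0"

```text
time_s: 12.15
ee_pos: [458.4, -216.8, 84.8]
ee_rot: [-180.0, 0.0, 13.4]
force: [0.5, -0.2, -4.2]
gripper_width: 14.1
gripper_force: 50.0
```

Call:
send_rows --targets "0 0 0.001 0 0 0 0;0 0 0.002 0 0 0 0;0 0 0.003 0 0 0 0;0 0 0.004 0 0 0 0;0 0 0.005 0 0 0 0;0 0 0.006 0 0 0 0;0 0 0.007 0 0 0 0;0 0 0.008 0 0 0 0;0 0 0.009 0 0 0 0;0 0 0.01 0 0 0 0;0 0 0.011 0 0 0 0;0 0 0.011 0 0 0 0"

```text
time_s: 13.15
ee_pos: [458.5, -216.9, 73.8]
ee_rot: [180.0, 0.0, 13.4]
force: [0.1, -1.3, -3.3]
gripper_width: 14.0
gripper_force: 50.0
```

Call:
send_rows --targets "0 0 0.0007 0 0 0 0;0 0 0.0014 0 0 0 0;0 0 0.002 0 0 0 0;0 0 0.0026 0 0 0 0;0 0 0.0032 0 0 0 0;0 0 0.0032 0 0 0 0"

```text
time_s: 13.65
ee_pos: [458.5, -216.9, 70.7]
ee_rot: [180.0, 0.0, 13.4]
force: [-0.5, 1.0, -3.2]
gripper_width: 13.8
gripper_force: 50.0
```

Call:
send_rows --targets "0 0 0.0003 0 0 0 0;0 0 0.0006 0 0 0 0;0 0 0.0009 0 0 0 0;0 0 0.0009 0 0 0 0;0 0 0.0009 0 0 0 0"

```text
time_s: 14.07
ee_pos: [458.5, -216.9, 69.9]
ee_rot: [180.0, -0.0, 13.4]
force: [0.0, -0.4, -2.1]
gripper_width: 14.0
gripper_force: 50.0
```

Call:
send_rows --targets "0 0 0.0003 0 0 0 0;0 0 0.0006 0 0 0 0;0 0 0.0009 0 0 0 0;0 0 0.0009 0 0 0 0;0 0 0.0009 0 0 0 0"

```text
time_s: 14.48
ee_pos: [458.8, -217.1, 69.4]
ee_rot: [180.0, -0.0, 13.4]
force: [0.9, 0.2, 1.2]
gripper_width: 14.0
gripper_force: 50.0
```

The shoulder is seated: TCP z is 69.4 where 69.5 was expected, with about 4 N of contact. Releasing now.

Call:
send_rows --targets "0 0 0 0 0 0 25;0 0 0 0 0 0 50;0 0 0 0 0 0 80;0 0 0 0 0 0 100;0 0 0 0 0 0 100;0 0 0 0 0 0 100;0 0 0 0 0 0 100;0 0 0 0 0 0 100;0 0 0 0 0 0 100;0 0 0 0 0 0 100"

```text
time_s: 15.32
ee_pos: [458.5, -216.9, 69.0]
ee_rot: [180.0, 0.0, 13.4]
force: [-0.2, 0.6, 0.0]
gripper_width: 77.9
gripper_force: 0.0
```

Call:
send_rows --targets "0 0 -0.01 0 0 0 100;0 0 -0.03 0 0 0 100;0 0 -0.05 0 0 0 100;0 0 -0.08 0 0 0 100;0 0 -0.12 0 0 0 100;0 0 -0.15 0 0 0 100;0 0 -0.15 0 0 0 100;0 0 -0.15 0 0 0 100"

```text
time_s: 15.98
ee_pos: [459.6, -217.4, 221.6]
ee_rot: [179.8, -0.2, 13.4]
force: [0.7, 0.4, 0.4]
gripper_width: 91.1
gripper_force: 0.0
```

Run:
```python
from h import *
from workcell import eyes,env
a=eyes.grab_frame("scene");b=eyes.grab_frame("side");s=env.state();print(s["time_s"],s["ee_pos"],s["force"])
cv2.imwrite("pics/c5.png",np.hstack([crop(a["image"],206,140,80,110,5),crop(b["image"],338,140,80,110,5)]))
```

```text
16.0833 [ 457.81768232 -216.56029617  218.52894115] [-0.78382184  0.42648063  0.05445547]
```

View pics/c5.png

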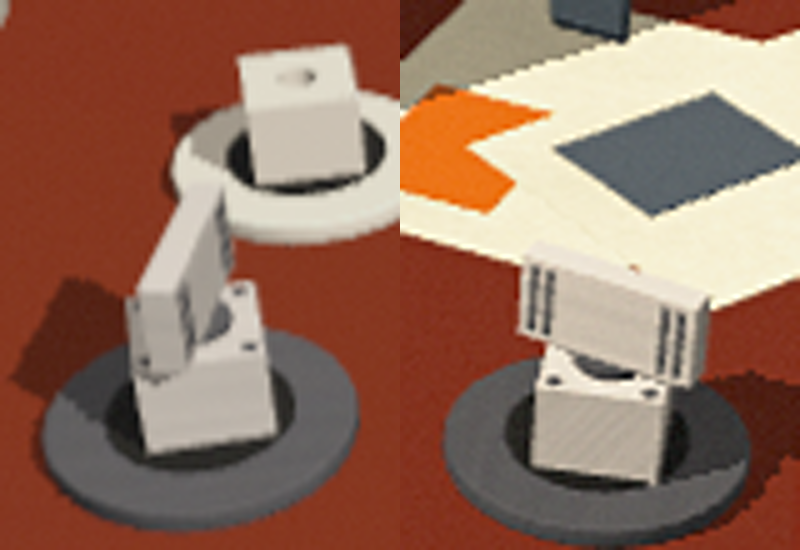

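The lamp stands upright with its shoulder on the receiver, at scene crop (215,325) and side crop (608,365). The gripper is clear of it, so I'm handing the job in.

```bash
python3 -c "
from workcell import env
print(env.job_done())"
```

```text
the job is handed in; nothing more can be done
None
```

The lamp was put leaning into the dark stand's bore, straightened, slid down until its shoulder touched at about 4 N, and released upright; I handed the job in at about 16 s, and no verdict was returned.

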